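Set the beam attenuator three clicks up from home

ROBOT

A 7-joint arm with a two-finger parallel gripper is mounted at the origin on the work surface. World frame = base frame: x ahead of the robot, y to its left, z up, the work surface at z = 0. Lengths are in mm, angles in rad, forces in N, time in s.
With the tool pointing down it reaches from about 400 to 875 mm from the base axis. Payload 6.5 kg.
Tool frame: the origin (TCP) lies on the centre line of the jaws, within the pads' length; the fingertips stand robot.tips_ahead ahead of it and the grasp point (between the pads) lies 8 mm behind it (robot.tips_ahead is the distance from the TCP to the fingertips, in mm); z points along the fingers, y is the direction in which the jaws open and shut (so a half turn about z gives the same grasp; the last joint's range is limited). The gripper opens to 85 mm and grips with 20 to 120 N. Pads are 22 mm wide; open, the fingers measure 114 mm over their backs; the gripper's body (76 mm by 85 mm) begins 54 mm behind the grasp point. The pads swing forward as they close: fully open they stand 13 mm farther back than shut.
Start: joints at [1.258, 0.536, -0.004, 1.538, 0.003, 1.067, -0.071], TCP at [158.792, -630.298, 210.99] pointing down, gripper open.
Joint ranges: [-2.7, 2.7], [-0.37, 2.16], [-1.27, 1.26], [0.24, 2.4], [-1.31, 4.45], [0.19, 1.91], [-2.76, 2.76]. Speed limits (rad/s): [2.39, 2.39, 3.14, 3.14, 3.14, 3.14, 3.14].

INTERFACE

Orientations are given as a unit quaternion [x, y, z, w].
In Python, from bench import robot, imaging, workorder gives the robot as it stands. The module is installed in compiled form; this text tells all that it offers.
- The arm moves only by the tool move_arm, never from a script. Its argument "deltas" is a list of rows, each a list of 3 entries, a list of its own where there are three numbers: the shift along the tool's x, y, z in m, then the turn about the tool's z in rad, then the finger opening in m, from 0 to 0.0854. A call has 1 to 12 rows; each row is the pose to reach, as a shift and turn from the pose commanded when the call began, along the tool's axes at that moment; what a row does not reach only later rows make up. A row lasts 1/8 s, in which the tool goes at most 62.5 mm and 10.7 degrees, less where a joint would pass 70% of its speed; a pose out of reach is approached as far as the arm can. A call with a gripper value outside its range is refused whole. The fingers move at their own pace and stop on an object; "grip_force" is the grip in N (left out, the last holds). Time passes only in rows, so rows that repeat a pose let the fingers close. It gives the time, the measured TCP pose, the force and the opening at its end, in the units of the state.
- robot.sense(): the state, without advancing time (a new reading comes with each control period).
- imaging.camera(name): name is "scene" or "top"; returns the picture (480x640x3 uint8, blue, green, red); there is no depth.
- imaging.camera_params(name): a dict with "fov_y" (degrees; the focal length in pixels is half the picture's height over the tangent of half this angle, whatever the lens; pixels are square), "cx", "cy" (the principal point, pixels), "R" (3x3) and "t" (3): a world point X has camera coordinates R X + t. Camera axes: x right, y down, z forward; pixel columns grow to the right and rows downward; lengths in mm; the calibration is good to about 2 mm. A picture is of the moment at which its call begins. camera_params takes no time and is no camera call.
- workorder.finish_job(): hands the job in, once; it reports no verdict.
The state is a dict: "time_s": time; "q": joint angles; "qd": joint speeds; "tau": joint torques, N m; "position": TCP position; "tcp_rot": TCP orientation; "wrist_force": force on the tool from outside, world axes, zero at the start; "ft_torque": the same for the moment, N m; "opening": finger opening in mm.
Only numpy, scipy, OpenCV 4.12 (cv2) and the standard library are available. Lean on these libraries where they do the work, as an engineer would, in place of code of your own. Each camera call takes 0.05 s, during which the arm holds its last target. There are 200 camera calls.

TASK

With fingertips only, push the click-stop lever on top of the white attenuator unit all the way back to its home detent, at the end with the round steel post, then push it the other way through three clicks and leave it seated in the third detent from home. It must not go past the third into the fourth at any time, must not be gripped or forced, and nothing else on or around the unit may be picked up or displaced. Finish clear of everything.

Things in the scene. Friction and masses are not known exactly. Their poses are not given: they have to be found in the camera images.
- unit: beam attenuator unit, fixed to the bench: white housing 160 mm (its x) by 250 mm (its y) by 70 mm high, a round black port on each end. Origin at the centre of its underside, z up. The lever's slot runs along its y axis through the middle of the top (local x = 0). A steel post head stands on the top near the -y end: the home end
- lever_top (a point): centre of the top of the lever's black finger tab, upright, 26 mm wide across the slot (unit x), 12 mm thick along it (unit y), from 6 to 40 mm above the housing's top. Axes as the unit's. Leaving a detent takes 5 to 8 N at first, falling to nothing half-way (7 mm), just past which it snaps by itself into the next. Let go over 2 mm from half-way, it draws into the nearer detent
- home_post (a point): centre of the top of the low round steel post head, 16 mm across and 6 mm high, in line with the slot, 70 mm beyond the lever's home position; it marks the home end
- lever (a joint): position of the lever along the slot in m: 0 at home (35 mm from the unit's centre, towards the post), growing along unit +y, away from the post. Six detents 14 mm apart: home 0, first click 0.014, second 0.028, third 0.042, fourth 0.056, fifth 0.070; stops 2 mm beyond each end. It starts somewhere from the first to the second click
- vial_a: a small closed sample vial, 15 mm across and 34 mm tall, standing on top of the unit beside the slot; bystander; origin at the centre of its foot
- reagent: closed glass bottle with a blue cap, 68 mm across, 130 mm tall; bystander; origin at the centre of its foot
- solvent: closed glass bottle with a blue cap, 68 mm across, 130 mm tall; bystander; origin at the centre of its foot
- beaker: glass beaker, 70 mm across, 80 mm tall; bystander; origin at the centre of its foot
- tipbox: pipette tip box 85 x 120 x 59 mm; bystander; origin at the centre of its underside
- vialrack: white rack of small vials, 60 x 110 x 40 mm; bystander; origin at the centre of its underside
- driver: screwdriver lying on the bench; bystander; origin on its underside

How it is judged (in metres and radians):
On the way, in this order (a step that is already met when the one before it is completed fails the run):
1. the lever is back in its home detent (value of joint lever below 0.003 m), for 0.2 s.
2. the lever sits in the third detent (value of joint lever between 0.039 and 0.045 m), for 0.3 s.
At the end, for the whole second after the job is handed in: the lever rests within 3 mm of its third detent (joint 0.042), having first been home (below 0.003), and every bystander is within 15 mm of where it stood (all of step 2 and velocity of joint lever between -0.003 and 0.003 m/s and distance of each of vial_a, reagent, solvent, beaker, tipbox, vialrack, driver from where it was at the start of the episode below 0.015 m); the robot touches nothing.
It fails at once if the lever is run past the third detent, over into the fourth (value of joint lever above 0.049 m).
It fails at once if the unit or its lever is gripped or forced (over 30 N) (contact force between any of the fingers, the arm and unit above 30 N).
It fails at once if a bystander is lifted, carried or displaced by more than 15 mm (not (distance of vial_a from where it was at the start of the episode below 0.015 m) or not (distance of reagent from where it was at the start of the episode below 0.015 m) or not (distance of solvent from where it was at the start of the episode below 0.015 m) or not (distance of beaker from where it was at the start of the episode below 0.015 m) or not (distance of tipbox from where it was at the start of the episode below 0.015 m) or not (distance of vialrack from where it was at the start of the episode below 0.015 m) or not (distance of driver from where it was at the start of the episode below 0.015 m)).
It also fails if it takes over 48 s, if anything falls off the work surface, if the arm or the gripper's body presses on something with over 40 N, if the wrist force passes 120 N, or if a joint passes its speed limit or range.

## Working session

There is one attempt and no reset: what is moved stays moved. The work goes in short steps, Python scripts to look and compute and a tool call to move; the robot and the scene stay as the last step left them, time stands still between calls to the robot, and variables do not carry over. Pictures are saved under pics/ and viewed, on a budget of 10 in all, crops included, one or two more only if the job needs it, and the job is handed in when it is done.

Besides the shell and the picture viewer there is one more tool, called after "Emit:" as name(argument=value, ...) on one line, values as JSON. move_arm: Moves the arm, as the interface text tells. Its arguments: {"type":"object","properties":{"deltas":{"type":"array"},"grip_force":{"type":"number"}},"required":["deltas"]}

```bash
mkdir -p pics; python3 - <<'E'
from bench import robot, imaging
import cv2, numpy as np
s=robot.sense(); print({k:np.round(v,4).tolist() for k,v in s.items()}); print(robot.tips_ahead)
for n in("scene","top"):
    im=imaging.camera(n); cv2.imwrite(f"pics/{n}0.png",im); print(n,imaging.camera_params(n))
E
```

```text
{'time_s': 0.0, 'q': [1.2578, 0.5372, -0.0044, 1.5389, 0.0026, 1.0673, -0.0712], 'qd': [-0.0013, -0.0008, 0.0022, 0.0013, -0.0007, -0.0003, -0.0002], 'tau': [-0.0002, -58.3402, 1.0482, -25.9106, 0.0122, 0.0093, -0.0], 'position': [158.5793, -629.6827, 210.1142], 'tcp_rot': [0.9924, 0.1231, -0.0002, -0.0008], 'wrist_force': [-0.6499, -0.9414, 0.4166], 'ft_torque': [0.0202, 0.0008, 0.0229], 'opening': 85.1859}
11.0
scene {'fov_y': 49.599329769444665, 'cx': 317.4799405218973, 'cy': 237.11605032470916, 'R': array([[-0.41247984,  0.91072572, -0.02095341],
       [ 0.53513165,  0.22362573, -0.81463222],
       [-0.73722079, -0.3472322 , -0.57959926]]), 't': array([ 218.35879498, -213.74696238, 1688.14005513])}
top {'fov_y': 44.66526101204121, 'cx': 316.21779197977736, 'cy': 240.38213571987117, 'R': array([[-0.00626253, -0.99981705, -0.01807345],
       [-0.99679577,  0.00768286, -0.07961886],
       [ 0.07974315,  0.01751692, -0.99666152]]), 't': array([  31.71526813,  566.11825067, 1585.29334579])}
```

View pics/scene0.png

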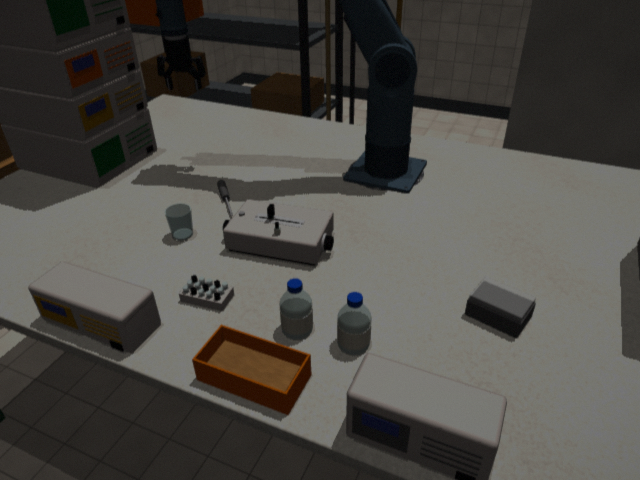

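View pics/top0.png

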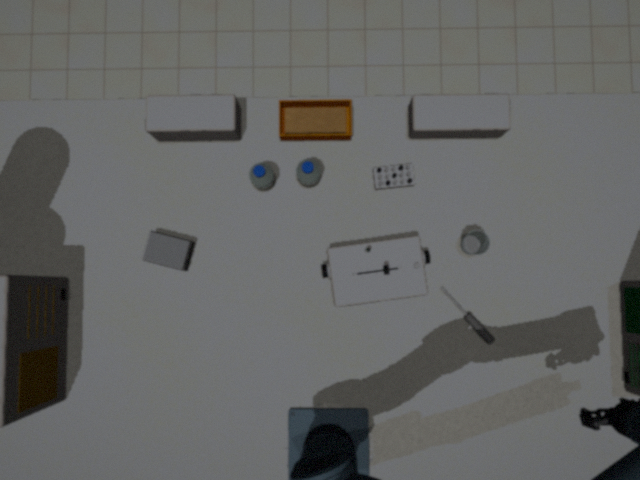

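Scene picture: the unit is at about (280,232), with the lever at (270,211), the vial at (277,228) and the post at (241,213). Top picture: housing centre is about (378,269), slot (358–398,270), lever (387,268), post (416,265), vial (368,248). Home is on the image right, which is world −y.

```bash
cat > h.py <<'E'
from bench import robot, imaging
import cv2, numpy as np
P={n:imaging.camera_params(n) for n in("scene","top")}
def ray(n,u,v):
    p=P[n]; f=240/np.tan(np.radians(p["fov_y"]/2))
    R=np.array(p["R"]); d=R.T@np.array([(u-p["cx"])/f,(v-p["cy"])/f,1]); return -R.T@np.array(p["t"]),d
def onz(n,u,v,z):
    c,d=ray(n,u,v); return c+d*(z-c[2])/d[2]
def proj(n,X):
    p=P[n]; f=240/np.tan(np.radians(p["fov_y"]/2)); c=np.array(p["R"])@X+p["t"]; return np.array([p["cx"]+f*c[0]/c[2],p["cy"]+f*c[1]/c[2]])
def crop(n,im,x,y,w,h,k):
    c=cv2.resize(im[y:y+h,x:x+w],None,fx=k,fy=k,interpolation=cv2.INTER_CUBIC)
    return cv2.convertScaleAbs(c,alpha=1.5)
E
python3 - <<'E'
from h import *
t=cv2.imread("pics/top0.png"); s=cv2.imread("pics/scene0.png")
a=crop("t",t,315,225,125,90,6); b=crop("s",s,210,170,130,100,6)
cv2.imwrite("pics/tc.png",a); cv2.imwrite("pics/sc.png",b)
# housing top: bright blob
g=cv2.cvtColor(t,cv2.COLOR_BGR2GRAY); print(g[265:275,340:440:4])
E
```

```text
[[114 114 115 114 113 114 114 116 113 113 116  59  70 113 113 112 115 114
  110 106 110  95 111 113 112]
 [114 112 114 115 111 114 115 115 114 114 114  35  60 111 105 111 111 115
  112 107 110  96 114 114 113]
 [111 114 114 116 113 113 114 114 114 116 113  31  52  99  86 110 115 112
  111 104 109  96 112 117 113]
 [115 114 115 114 113 111 115 112 113 111 111  27  40  72  68 111 112 116
  113 104 114 104 116 112 112]
 [115 115 115 113 113 112 114 109 111  99  93  25  35  71  85 113 114 115
  112 112 114 102 115 111 111]
 [116 117 116 115 115 112 111 104  96  77  67  20  37  96 103 115 111 116
  113 113 114 106 113 114 110]
 [112 116 113 115 112 105  97  80  70  67  82  40  40 110 114 115 113 114
  114 113 112 103 117 111 115]
 [111 115 115 111 108  81  72  67  77  88 105  49  45 112 113 116 114 114
  112 114 115 104 114 112 116]
 [116 113 116 107 100  64  77  86 105 105 112  66  60 114 111 115 116 114
  113 114 114 106 113 113 112]
 [114 115 112 106 102  83 102 106 114 110 114  85  81 113 115 115 114 114
  115 115 115 102 110 115 111]]
```

View pics/tc.png

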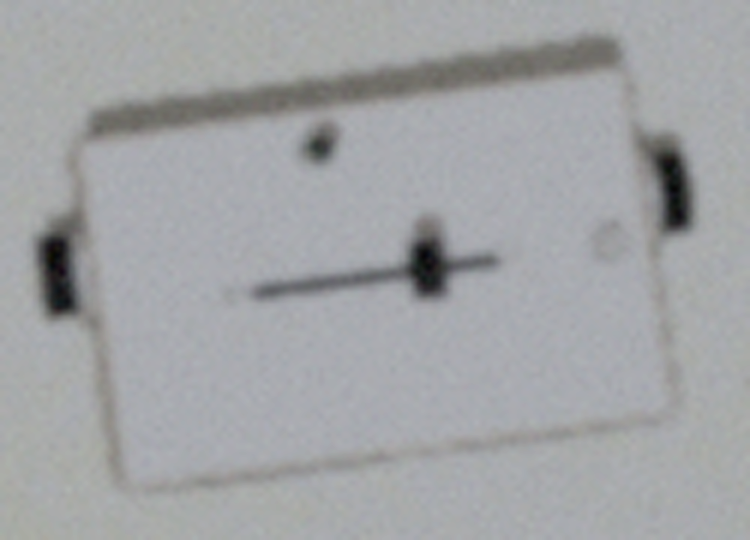

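View pics/sc.png

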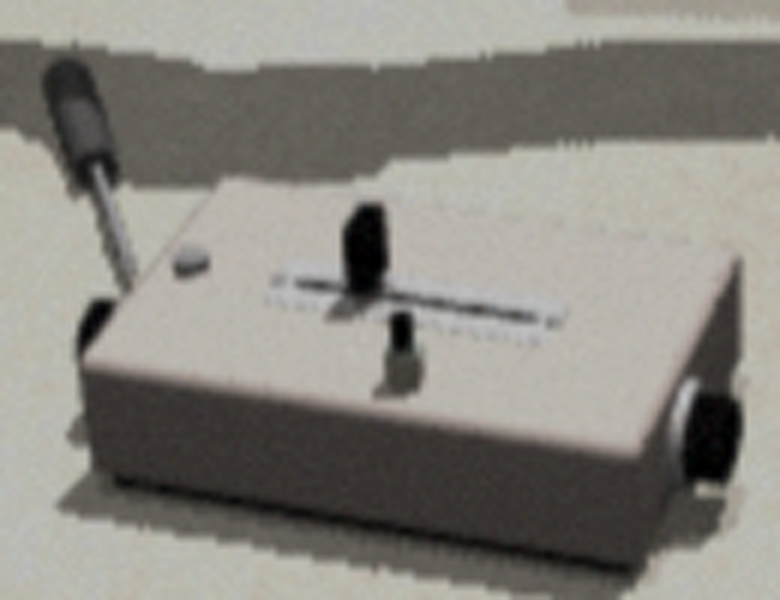

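Crops, as crop pixels at 6×. Top: post (610,241), slot ends (252,294) and (498,260), tab about (428,265), vial cap (318,143). Scene: tab top (369,208), post (190,258), vial cap (401,316).

```bash
python3 - <<'E'
from h import *
T=lambda a,b:(315+(a-2.5)/6,225+(b-2.5)/6); S=lambda a,b:(210+(a-2.5)/6,170+(b-2.5)/6)
def tri(a,b):
    A=[];B=[]
    for n,uv in(("top",a),("scene",b)):
        c,d=ray(n,*uv); d/=np.linalg.norm(d); M=np.eye(3)-np.outer(d,d); A.append(M);B.append(M@c)
    return np.linalg.lstsq(np.vstack(A),np.hstack(B),rcond=None)[0]
print("post",onz("top",*T(610,241),76),onz("scene",*S(190,253),76),tri(T(610,241),S(190,253)))
for p in((252,294),(498,260)): print("slot top",onz("top",*T(*p),70))
for p in((295,283),(560,322)): print("slot scene",onz("scene",*S(*p),70))
for p in((85,140),(622,65),(680,418),(120,490)): print("corner",onz("top",*T(*p),70))
for p in((228,180),(738,258),(640,450),(85,368)): print("corner s",onz("scene",*S(*p),70))
print("tab",onz("top",*T(427,255),110),onz("scene",*S(369,208),110))
print("vial",onz("top",*T(320,143),104),onz("scene",*S(401,318),104))
E
```

```text
post [ 495.39498669 -237.32074017   76.        ] [ 489.31729694 -236.43578602   76.        ] [ 494.34955237 -235.15205149   79.42792155]
slot top [473.25788572 -79.74933068  70.        ]
slot top [ 487.55524245 -188.65824346   70.        ]
slot scene [ 484.77625207 -186.82512292   70.        ]
slot scene [467.87173884 -67.0680609   70.        ]
corner [542.132004    -6.38025014  70.        ]
corner [ 573.73321932 -245.10448068   70.        ]
corner [ 417.45466284 -267.43421053   70.        ]
corner [387.32194685 -20.57993293  70.        ]
corner s [ 421.23279327 -258.17462272   70.        ]
corner s [392.61927688 -16.78231087  70.        ]
corner s [538.5182681    2.49985991  70.        ]
corner s [ 575.54420402 -236.10539963   70.        ]
tab [ 488.64779089 -153.30416338  110.        ] [ 473.7417252  -152.94336043  110.        ]
vial [ 537.7894934  -108.28987998  104.        ] [ 535.30069262 -105.14705209  104.        ]
```

The estimates agree. The slot axis unit +y is (−0.130, 0.992), the post is at about (494,−236), home at about (485,−166.6), and the tab at about (483,−153), which puts it near the first click. The plan is to straddle the tab loosely, with a 40 mm opening around the 12 mm tab, and push with one finger at a time. First I move above the tab.

Emit:
move_arm(deltas=[[[0.036,-0.032,0],0.01,0.04],[[0.075,-0.067,0],0.02,0.04],[[0.115,-0.102,0],0.03,0.04],[[0.155,-0.138,0],0.04,0.04],[[0.195,-0.174,0],0.055,0.04],[[0.235,-0.209,0],0.07,0.04],[[0.275,-0.245,0],0.08,0.04],[[0.315,-0.28,0],0.09,0.04],[[0.355,-0.316,0],0.1,0.04],[[0.395,-0.352,0],0.11,0.04],[[0.431,-0.3836,0],0.116,0.04],[[0.431,-0.3836,0],0.116,0.04]], grip_force=20)

```text
time_s: 1.6
position: [484.8, -148.8, 210.8]
tcp_rot: [0.998, 0.069, 0.0, -0.001]
wrist_force: [0.1, -0.7, -0.2]
opening: 40.3
```

```bash
cat > look.py <<'E'
from h import *
import sys
s=robot.sense(); print(np.round(s["position"],2),np.round(s["tcp_rot"],4),s["time_s"],s["opening"],robot.tips_ahead,np.round(s["wrist_force"],1))
a=crop("t",imaging.camera("top"),315,225,125,90,4); im=imaging.camera("scene"); b=crop("s",im,210,150,130,110,5)
o=np.zeros((550,650+0,3),np.uint8); o[:b.shape[0]]=b
cv2.imwrite(f"pics/{sys.argv[1]}_s.png",b); cv2.imwrite(f"pics/{sys.argv[1]}_t.png",a)
E
python3 look.py a
```

```text
[ 484.85 -148.75  210.84] [ 9.976e-01  6.890e-02  4.000e-04 -9.000e-04] 1.6 40.29738930238899 11.0 [ 0.1 -0.7 -0.2]
```

View pics/a_s.png

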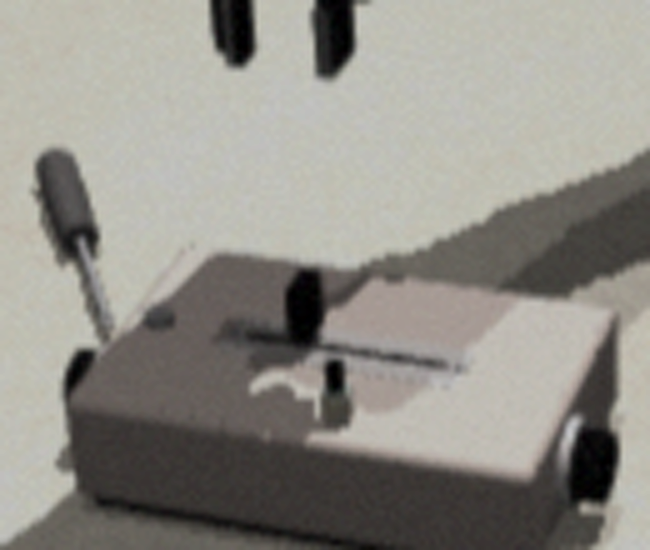

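The scene crop shows the two fingertips at (235,64) and (330,75), above the tab, whose top is at (305,270). I use the tips to check the tip height and the offset from the TCP.

```bash
python3 - <<'E'
from h import *
S=lambda a,b:(210+(a-2)/5,150+(b-2)/5)
p=robot.sense()["position"]; u=np.array([-.130,.9915,0]); x=np.array([.9915,.13,0])
print("tab axis",onz("scene",*S(305,272),110))
for uv,sg in(((235,66),-1),((330,76),1)):
    c,d=ray("scene",*S(*uv)); k=(p-c)@x/(d@x); X=c+d*k; print(sg,X, "along",(X-p)@u)
for z in(187,193,199):
    for sg in(-1,1): print(z,sg,(proj("scene",[*(p+u*sg*27)[:2],z])-[210,150])*5+2)
E
```

```text
tab axis [ 473.14611394 -154.6732925   110.        ]
-1 [ 485.65436984 -176.50053444  229.22972842] along -23.615591289455057
1 [ 479.25445179 -127.68885174  230.28180365] along 25.61318145425488
187 -1 [236.24468525 141.87662047]
187 1 [338.64259339 155.55057036]
193 -1 [235.1662813  131.15916007]
193 1 [337.83383672 144.7571549 ]
199 -1 [234.08200333 120.38332201]
199 1 [337.020628   133.90432382]
```

The heights disagree: the dark tips read about 222–230 mm, but with the TCP at 211 they should be near 196. I look at a wider crop of both views in one picture.

```bash
cat > two.py <<'E'
from h import *
import sys
t=imaging.camera("top"); s=imaging.camera("scene"); cv2.imwrite("pics/rt.png",t); cv2.imwrite("pics/rs.png",s)
p=robot.sense()["position"]; print(np.round(p,1))
a=crop("t",t,320,215,120,100,3.33)[:,:400]; b=crop("s",s,215,100,114,171,3.5)[:598,:399]
o=np.zeros((600,800,3),np.uint8); o[:b.shape[0],:b.shape[1]]=b; o[:a.shape[0],400:400+a.shape[1]]=a
cv2.imwrite(f"pics/{sys.argv[1]}.png",o)
E
python3 two.py b1
```

```text
[ 482.  -154.4  210.7]
```

View pics/b1.png

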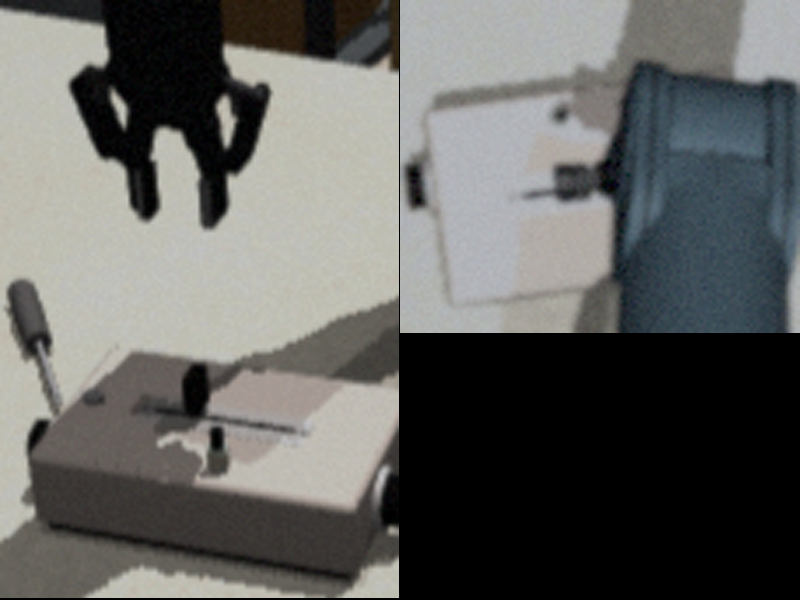

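```bash
python3 - <<'E'
from h import *
p=robot.sense()["position"]; print(p, np.round(robot.sense()["tcp_rot"],4)); u=np.array([-.130,.9915,0])
for z in (196,210,226): print(z,"top blob +y finger outer",(proj("top",[*(p+u*34)[:2],z])-[320,215])*3.33+[400,0],"scene tips",[((proj("scene",[*(p+u*sg*25)[:2],z])-[215,100])*3.5).round(1) for sg in(-1,1)])
E
```

```text
[ 482.04579853 -154.40686256  210.69178127] [ 9.979e-01  6.430e-02 -6.000e-04  2.000e-04]
196 top blob +y finger outer [586.40721344 184.79100579] scene tips [array([146.7, 261.3]), array([213.3, 270.1])]
210 top blob +y finger outer [588.02514101 184.24602164] scene tips [array([144.9, 243.6]), array([211.9, 252.3])]
226 top blob +y finger outer [589.91380408 183.60984272] scene tips [array([142.9, 223.1]), array([210.4, 231.6])]
```

```bash
python3 - <<'E'
from h import *
for z in(186,210,230): print("start tips",z,[proj("scene",[158.6+.2443*sg*45,-629.7-.9697*sg*45,z]).round(1) for sg in(1,-1)])
print("base",proj("scene",[0,0,0]),proj("top",[0,0,0]))
for q in([85,85,0],[-85,85,0],[85,-85,0]): print(q,proj("scene",np.array(q,float)))
s=cv2.imread("pics/scene0.png"); c=crop("s",s,140,20,90,80,5); b=crop("s",s,330,130,110,70,4)
o=np.zeros((400,800,3),np.uint8); o[:400,:350]=c[:,50:400]; o[:280,355:795]=b; cv2.imwrite("pics/c1.png",o)
E
```

```text
start tips 186 [array([173.3, 106.4]), array([199.6, 107.7])]
start tips 210 [array([172. ,  99.3]), array([198.4, 100.5])]
start tips 230 [array([170.8,  93.2]), array([197.5,  94.4])]
base [384.66569154 171.34929155] [327.90590691 449.01525059]
[85, 85, 0] [402.3295246  188.54087246]
[-85, 85, 0] [417.3114634  164.62585205]
[85, -85, 0] [350.71214742 178.34206846]
```

View pics/c1.png

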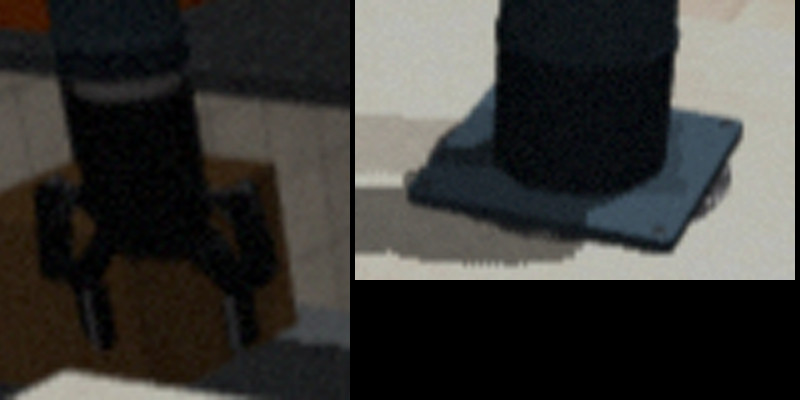

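```bash
python3 - <<'E'
from h import *
t=cv2.imread("pics/top0.png"); s=cv2.imread("pics/scene0.png")
C={}
for n,im in(("top",t),("scene",s)):
    h=cv2.cvtColor(im,cv2.COLOR_BGR2HSV); m=cv2.inRange(h,(105,150,70),(125,255,255))
    k,_,st,ce=cv2.connectedComponentsWithStats(m); print(n,[(ce[i].round(1),st[i]) for i in range(1,k) if st[i][4]>40])
    C[n]=[ce[i] for i in range(1,k) if 40<st[i][4]<600]
for c in C["top"]:
    for z in(110,120,130): 
        X=onz("top",*c,z); print(z,X.round(1),proj("scene",X).round(1))
E
```

```text
top [(array([307.3, 166.9]), array([302, 162,  11,  11,  99], dtype=int32)), (array([258.9, 170.9]), array([254, 166,  11,  11,  98], dtype=int32))]
scene [(array([294.3, 283.1]), array([288, 279,  14,   9, 103], dtype=int32)), (array([354.5, 296.8]), array([348, 292,  14,  10, 116], dtype=int32))]
110 [753.4  48.6 110. ] [292.6 291.8]
120 [751.4  48.2 120. ] [292.6 287.4]
130 [749.3  47.9 130. ] [292.7 282.9]
110 [744.1 176.  110. ] [353.  305.8]
120 [742.1 174.8 120. ] [352.9 301.2]
130 [740.1 173.6 130. ] [352.8 296.6]
```

The scene calibration holds at z=130: the bottle caps agree to 0.5 px. So the visible tips really are about 30 mm higher than reported TCP − 11. The lateral positions agree. I'll descend in stages and check the tips against the images each time.

Emit:
move_arm(deltas=[[[0,0,0.015],0,0.04],[[0,0,0.035],0,0.04],[[0,0,0.055],0,0.04],[[0,0,0.07],0,0.04],[[0,0,0.07],0,0.04],[[0,0,0.07],0,0.04]])

```text
time_s: 2.55
position: [483.3, -153.3, 141.4]
tcp_rot: [0.998, 0.065, 0.0, 0.0]
wrist_force: [-0.5, 0.5, 0.0]
opening: 40.1
```

```bash
python3 two.py b2; python3 - <<'E'
from h import *
s=robot.sense(); print(s["position"],s["wrist_force"],s["opening"],s["tcp_rot"])
E
```

```text
[ 483.6 -153.3  141.7]
[ 483.57705341 -153.26962324  141.6758637 ] [ 0.5082385  -0.8655421  -0.55210994] 40.12426290555121 [9.97867612e-01 6.52664923e-02 6.67507289e-04 2.60640478e-04]
```

View pics/b2.png

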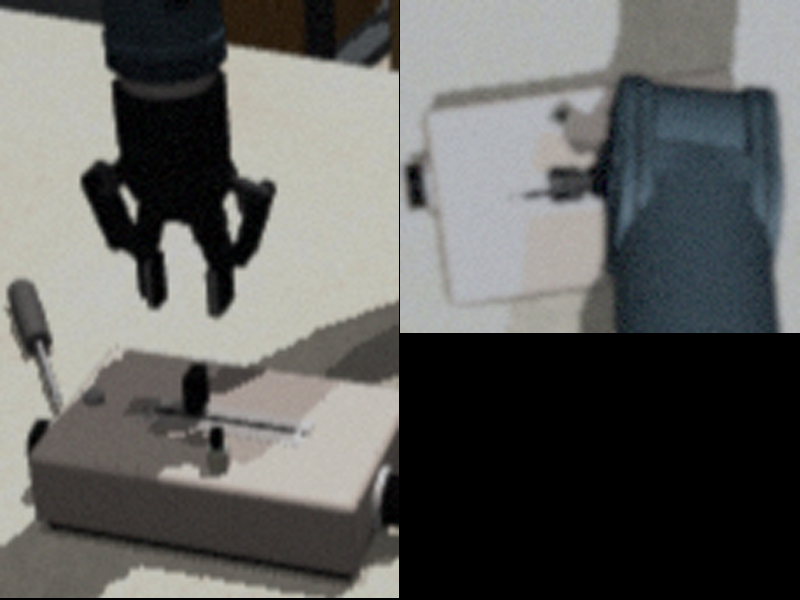

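Picture b2: tips at crop (155,306) and (217,315), and the tab top at (195,367) sits between them, with the gripper well above it.

```bash
python3 - <<'E'
from h import *
p=robot.sense()["position"]; u=np.array([-.130,.9915,0]);x=np.array([.9915,.13,0])
for dx in(0,11,-11):
  for z in (131,145,160): print(dx,z,"scene tips",[((proj("scene",[*(p+u*sg*24+x*dx)[:2],z])-[215,100])*3.5).round(1) for sg in(-1,1)])
for s in(8,14,20,24,28):
  c=np.array([484.9,-166.6,0])+u*s
  print(s,[((proj("scene",[*(c+x*dx)[:2],110])-[215,100])*3.5).round(1) for dx in(-13,13)],((proj("scene",[*c[:2],70])-[215,100])*3.5).round(1))
E
```

```text
0 131 scene tips [array([156.3, 342.2]), array([218.5, 351.1])]
0 145 scene tips [array([154.6, 325.5]), array([217.2, 334.3])]
0 160 scene tips [array([152.8, 307.3]), array([215.8, 316. ])]
11 131 scene tips [array([150.5, 349.8]), array([213.1, 358.9])]
11 145 scene tips [array([148.8, 333.1]), array([211.7, 342. ])]
11 160 scene tips [array([146.9, 314.8]), array([210.3, 323.7])]
-11 131 scene tips [array([162. , 334.6]), array([223.8, 343.4])]
-11 145 scene tips [array([160.4, 318. ]), array([222.6, 326.7])]
-11 160 scene tips [array([158.6, 299.9]), array([221.2, 308.5])]
8 [array([189.2, 361. ]), array([176.1, 379.3])] [186.9 416. ]
14 [array([196.9, 362.1]), array([183.9, 380.5])] [194.5 417.1]
20 [array([204.5, 363.2]), array([191.7, 381.6])] [202.  418.3]
24 [array([209.6, 364. ]), array([196.8, 382.4])] [207.1 419.1]
28 [array([214.8, 364.7]), array([202. , 383.2])] [212.2 419.9]
```

The image puts the tips about 20 mm above the reported TCP, while the stated geometry puts them 11 mm below it. I go to TCP 100 (safe either way) and settle the question there by feel and picture.

Emit:
move_arm(deltas=[[[0,0,0.015],0,0.04],[[0,0,0.03],0,0.04],[[0,0,0.041],0,0.04],[[0,0,0.041],0,0.04],[[0,0,0.041],0,0.04]])

```text
time_s: 3.28
position: [483.2, -153.0, 100.1]
tcp_rot: [0.998, 0.065, 0.0, 0.0]
wrist_force: [0.5, -0.5, 0.1]
opening: 40.2
```

```bash
python3 two.py b3; python3 - <<'E'
from h import *
s=robot.sense(); print(s["position"],s["wrist_force"],s["opening"])
s=cv2.imread("pics/rs.png"); b=crop("s",s,230,130,90,90,6); cv2.imwrite("pics/b3s.png",b)
E
```

```text
[ 483.4 -153.1  100.4]
[ 483.44353589 -153.11404813  100.40680809] [ 0.15951976  0.07596872 -0.66225844] 39.96208088187507
```

View pics/b3s.png

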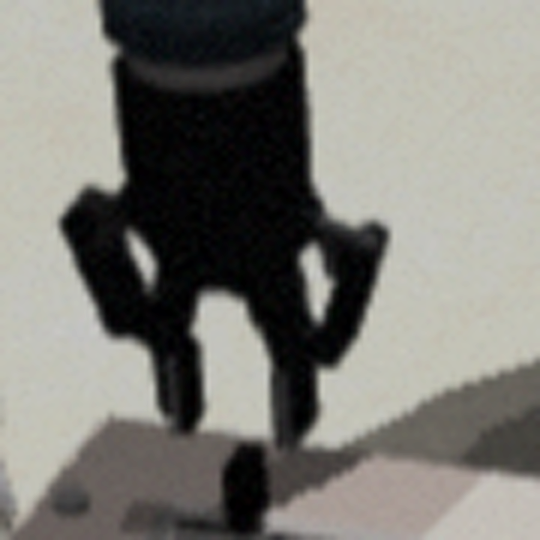

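b3s shows the tips at (185,430) and (290,445), level with the tab top at (248,443) and not overlapping it. The tips are therefore still at about z 118, so the image is right. I descend further in small steps, straddling the tab and watching the force.

Emit:
move_arm(deltas=[[[0,0,0.007],0,0.04],[[0,0,0.014],0,0.04],[[0,0,0.02],0,0.04],[[0,0,0.02],0,0.04],[[0,0,0.02],0,0.04]])

```text
time_s: 4.0
position: [483.1, -153.0, 80.0]
tcp_rot: [0.998, 0.065, 0.0, 0.0]
wrist_force: [0.4, -0.2, -0.0]
opening: 39.9
```

```bash
python3 two.py b4; python3 - <<'E'
from h import *
s=robot.sense(); print(s["position"],s["wrist_force"],s["opening"])
s=cv2.imread("pics/rs.png"); b=crop("s",s,230,150,90,90,6); cv2.imwrite("pics/b4s.png",b)
E
```

```text
[ 483.2 -153.    80.2]
[ 483.20164315 -153.04165762   80.16194115] [ 1.00864599 -0.61305883 -0.45322972] 40.204260131111404
```

View pics/b4s.png

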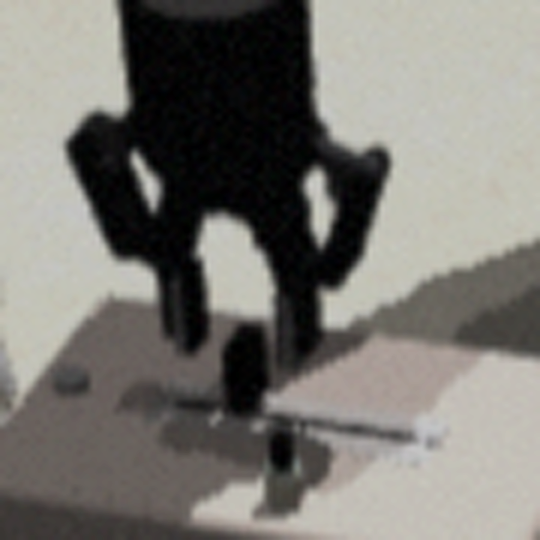

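The tips now overlap the top of the tab: tips at (188,352) and (295,368), tab centred between them at (245,322–410), with zero force. I go down another 12 mm, then approach the tab toward home (tool +y).

Emit:
move_arm(deltas=[[[0,0,0.006],0,0.04],[[0,0,0.012],0,0.04],[[0,0,0.012],0,0.04],[[0,0.003,0.012],0,0.04],[[0,0.006,0.012],0,0.04],[[0,0.008,0.012],0,0.04],[[0,0.009,0.012],0,0.04],[[0,0.01,0.012],0,0.04]])

```text
time_s: 5.1
position: [484.3, -162.9, 68.0]
tcp_rot: [0.998, 0.065, 0.0, -0.0]
wrist_force: [0.0, -0.3, -0.2]
opening: 39.9
```

Emit:
move_arm(deltas=[[[0,0.001,0],0,0.04],[[0,0.002,0],0,0.04],[[0,0.003,0],0,0.04],[[0,0.004,0],0,0.04]])

```text
time_s: 5.6
position: [484.8, -166.9, 68.0]
tcp_rot: [0.998, 0.065, -0.0, -0.0]
wrist_force: [-0.2, -1.0, 0.6]
opening: 40.2
```

Emit:
move_arm(deltas=[[[0,0.001,0],0,0.04],[[0,0.002,0],0,0.04],[[0,0.002,0],0,0.04]])

```text
time_s: 5.98
position: [485.0, -168.2, 68.0]
tcp_rot: [0.998, 0.066, -0.0, -0.0]
wrist_force: [-1.3, 3.5, 2.4]
opening: 40.3
```

Contact is at TCP y≈−167.5 with 3.5 N, so the lever is at the first click as estimated. I push on about 10 mm at 1 mm per row; it snaps home past 7 mm.

Emit:
move_arm(deltas=[[[0,0.001,0],0,0.04],[[0,0.002,0],0,0.04],[[0,0.003,0],0,0.04],[[0,0.004,0],0,0.04]])

```text
time_s: 6.48
position: [485.5, -171.8, 68.0]
tcp_rot: [0.998, 0.066, -0.0, -0.001]
wrist_force: [-0.8, 4.4, 2.0]
opening: 39.9
```

Emit:
move_arm(deltas=[[[0,0.001,0],0,0.04],[[0,0.002,0],0,0.04],[[0,0.003,0],0,0.04],[[0,0.003,0],0,0.04]])

```text
time_s: 6.98
position: [486.1, -176.7, 68.0]
tcp_rot: [0.998, 0.065, 0.0, 0.0]
wrist_force: [0.5, 0.0, -0.3]
opening: 40.1
```

Emit:
move_arm(deltas=[[[0,0.001,0],0,0.04],[[0,0.002,0],0,0.04],[[0,0.003,0],0,0.04],[[0,0.003,0],0,0.04]])

```text
time_s: 7.48
position: [486.4, -178.9, 68.0]
tcp_rot: [0.998, 0.065, -0.0, 0.0]
wrist_force: [0.5, 0.1, -0.4]
opening: 39.7
```

It snapped and the force is zero. I continue gently: contact at y≈−181.4 and the stop 2 mm beyond would confirm home.

Emit:
move_arm(deltas=[[[0,0.001,0],0,0.04],[[0,0.002,0],0,0.04],[[0,0.003,0],0,0.04],[[0,0.003,0],0,0.04]])

```text
time_s: 7.98
position: [486.8, -181.8, 68.0]
tcp_rot: [0.998, 0.065, -0.0, -0.0]
wrist_force: [0.1, -0.5, -0.3]
opening: 39.8
```

Emit:
move_arm(deltas=[[[0,0.001,0],0,0.04],[[0,0.002,0],0,0.04],[[0,0.002,0],0,0.04]])

```text
time_s: 8.35
position: [486.9, -182.4, 67.9]
tcp_rot: [0.998, 0.066, -0.0, -0.001]
wrist_force: [-1.2, 5.2, 2.4]
opening: 40.2
```

```bash
python3 two.py b5; python3 - <<'E'
from h import *
s=robot.sense(); print(s["position"],s["wrist_force"],s["opening"])
s=cv2.imread("pics/rs.png"); b=crop("s",s,230,150,90,90,6); cv2.imwrite("pics/b5s.png",b)
E
```

```text
[ 486.9 -182.4   67.9]
[ 486.87439962 -182.42517398   67.94381181] [-2.13728462  4.50990047  2.5226685 ] 40.24257057675565
```

View pics/b5s.png

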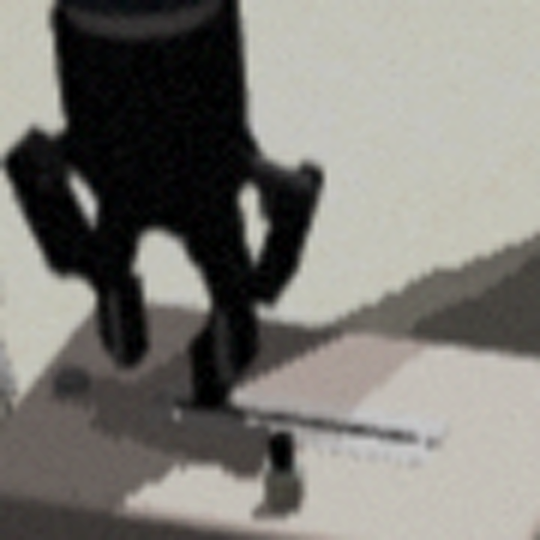

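The lever is home: contact at y≈−182.0, 14.2 mm past the first click's contact, and the tab at (210,380) is near the slot's post end. I reverse (tool −y) until the other finger touches, expected at y≈−154.

Emit:
move_arm(deltas=[[[0,-0.003,0],0,0.04],[[0,-0.008,0],0,0.04],[[0,-0.014,0],0,0.04],[[0,-0.02,0],0,0.04],[[0,-0.024,0],0,0.04],[[0,-0.026,0],0,0.04],[[0,-0.027,0],0,0.04],[[0,-0.027,0],0,0.04]])

```text
time_s: 9.45
position: [483.5, -157.1, 68.0]
tcp_rot: [0.998, 0.065, 0.0, 0.0]
wrist_force: [0.4, -0.5, -0.5]
opening: 39.7
```

Emit:
move_arm(deltas=[[[0,-0.001,0],0,0.04],[[0,-0.002,0],0,0.04],[[0,-0.003,0],0,0.04],[[0,-0.004,0],0,0.04],[[0,-0.004,0],0,0.04]])

```text
time_s: 10.07
position: [483.1, -153.6, 68.0]
tcp_rot: [0.998, 0.065, 0.0, 0.0]
wrist_force: [0.7, -3.1, -1.3]
opening: 40.0
```

Emit:
move_arm(deltas=[[[0,-0.001,0],0,0.04],[[0,-0.002,0],0,0.04],[[0,-0.002,0],0,0.04]])

```text
time_s: 10.45
position: [483.0, -152.6, 68.1]
tcp_rot: [0.998, 0.065, 0.0, 0.001]
wrist_force: [1.6, -6.3, -2.5]
opening: 39.8
```

Contact is where predicted (−154.2). Half-way is y≈−147.2.

Emit:
move_arm(deltas=[[[0,-0.001,0],0,0.04],[[0,-0.002,0],0,0.04],[[0,-0.003,0],0,0.04],[[0,-0.004,0],0,0.04],[[0,-0.005,0],0,0.04],[[0,-0.005,0],0,0.04]])

```text
time_s: 11.2
position: [482.0, -145.2, 67.9]
tcp_rot: [0.998, 0.066, -0.0, -0.0]
wrist_force: [0.1, -0.9, 0.4]
opening: 39.9
```

Emit:
move_arm(deltas=[[[0,-0.001,0],0,0.04],[[0,-0.002,0],0,0.04],[[0,-0.003,0],0,0.04],[[0,-0.004,0],0,0.04],[[0,-0.004,0],0,0.04]])

```text
time_s: 11.82
position: [481.5, -142.0, 68.0]
tcp_rot: [0.998, 0.065, -0.0, -0.0]
wrist_force: [-0.3, 0.9, -0.2]
opening: 40.1
```

Emit:
move_arm(deltas=[[[0,-0.001,0],0,0.04],[[0,-0.002,0],0,0.04],[[0,-0.003,0],0,0.04],[[0,-0.003,0],0,0.04]])

```text
time_s: 12.32
position: [481.3, -139.7, 68.0]
tcp_rot: [0.998, 0.065, 0.0, 0.0]
wrist_force: [0.5, -3.0, -1.1]
opening: 39.9
```

First click is reached and contact is at −140.3 as predicted. Next half-way is y≈−133.3.

Emit:
move_arm(deltas=[[[0,-0.001,0],0,0.04],[[0,-0.002,0],0,0.04],[[0,-0.003,0],0,0.04],[[0,-0.004,0],0,0.04],[[0,-0.005,0],0,0.04],[[0,-0.006,0],0,0.04],[[0,-0.007,0],0,0.04],[[0,-0.007,0],0,0.04]])

```text
time_s: 13.32
position: [480.1, -131.2, 67.9]
tcp_rot: [0.998, 0.066, -0.0, -0.0]
wrist_force: [-0.4, -0.2, 0.6]
opening: 40.4
```

Emit:
move_arm(deltas=[[[0,-0.001,0],0,0.04],[[0,-0.002,0],0,0.04],[[0,-0.003,0],0,0.04],[[0,-0.004,0],0,0.04],[[0,-0.004,0],0,0.04]])

```text
time_s: 13.95
position: [479.8, -128.1, 68.0]
tcp_rot: [0.998, 0.065, 0.0, -0.0]
wrist_force: [1.0, 1.2, 0.2]
opening: 39.7
```

Emit:
move_arm(deltas=[[[0,-0.001,0],0,0.04],[[0,-0.002,0],0,0.04],[[0,-0.003,0],0,0.04],[[0,-0.003,0],0,0.04]])

```text
time_s: 14.45
position: [479.4, -125.8, 68.0]
tcp_rot: [0.998, 0.065, 0.0, 0.0]
wrist_force: [0.2, -2.2, -0.9]
opening: 40.0
```

Second click: contact is at ≈−126.4 as predicted. The last half-way is at y≈−119.4, so I stop just past it (about −118).

Emit:
move_arm(deltas=[[[0,-0.001,0],0,0.04],[[0,-0.002,0],0,0.04],[[0,-0.003,0],0,0.04],[[0,-0.004,0],0,0.04],[[0,-0.005,0],0,0.04],[[0,-0.006,0],0,0.04],[[0,-0.007,0],0,0.04],[[0,-0.007,0],0,0.04]])

```text
time_s: 15.45
position: [478.3, -117.4, 67.9]
tcp_rot: [0.998, 0.066, -0.0, -0.0]
wrist_force: [-1.4, 0.3, 0.5]
opening: 39.9
```

Emit:
move_arm(deltas=[[[0,-0.001,0],0,0.04],[[0,-0.002,0],0,0.04],[[0,-0.003,0],0,0.04],[[0,-0.004,0],0,0.04],[[0,-0.004,0],0,0.04]])

```text
time_s: 16.08
position: [477.9, -114.2, 68.0]
tcp_rot: [0.998, 0.065, 0.0, -0.0]
wrist_force: [-0.5, 0.2, -0.2]
opening: 40.1
```

Emit:
move_arm(deltas=[[[0,-0.001,0],0,0.04],[[0,-0.002,0],0,0.04],[[0,-0.002,0],0,0.04]])

```text
time_s: 16.45
position: [477.6, -112.3, 68.0]
tcp_rot: [0.998, 0.065, -0.0, -0.0]
wrist_force: [-0.8, 0.7, 0.6]
opening: 40.1
```

It has clicked over, with no force left. I back off to centre the gap on the tab (+14 mm), then lift straight up.

Emit:
move_arm(deltas=[[[0,0.004,0],0,0.04],[[0,0.009,0],0,0.04],[[0,0.013,0],0,0.04],[[0,0.014,0],0,0.04],[[0,0.014,0],0,0.04],[[0,0.014,-0.01],0,0.04],[[0,0.014,-0.03],0,0.04],[[0,0.014,-0.06],0,0.04],[[0,0.014,-0.1],0,0.04],[[0,0.014,-0.13],0,0.04],[[0,0.014,-0.14],0,0.04]])

```text
time_s: 17.82
position: [480.6, -126.3, 210.3]
tcp_rot: [0.998, 0.065, 0.002, 0.001]
wrist_force: [0.0, -0.5, 0.7]
opening: 39.9
```

Emit:
move_arm(deltas=[[[-0.01,0.03,0],0,0.04],[[-0.02,0.07,0],0,0.04],[[-0.03,0.12,0],0,0.04],[[-0.03,0.17,0],0,0.04],[[-0.03,0.22,0],0,0.04],[[-0.03,0.26,0],0,0.04],[[-0.03,0.28,0],0,0.04],[[-0.03,0.28,0],0,0.04],[[-0.03,0.28,0],0,0.04]])

```text
time_s: 18.95
position: [486.3, -406.1, 207.4]
tcp_rot: [0.998, 0.066, -0.0, -0.001]
wrist_force: [0.8, 0.6, 0.2]
opening: 39.9
```

```bash
python3 - <<'E'
from h import *
t=imaging.camera("top"); s=imaging.camera("scene"); q=robot.sense(); print(q["time_s"],q["position"],q["wrist_force"])
cv2.imwrite("pics/ft.png",t); cv2.imwrite("pics/fs.png",s)
o=np.zeros((480,800,3),np.uint8); o[:480,:400]=cv2.resize(crop("t",t,320,225,120,144,3.334),(400,480)); o[:480,400:]=cv2.resize(crop("s",s,180,150,160,192,2.5),(400,480)); cv2.imwrite("pics/f.png",o)
t0=cv2.imread("pics/top0.png"); 
def tab(im):
    g=cv2.cvtColor(im,cv2.COLOR_BGR2GRAY); m=(g<60).astype(np.uint8); m[:255]=0;m[285:]=0;m[:,:340]=0;m[:,420:]=0
    k,_,st,ce=cv2.connectedComponentsWithStats(m); i=1+np.argmax(st[1:,4]); return ce[i],st[i]
u=np.array([-.130,.9915,0])
for im in(t0,t):
    c,st=tab(im); X=onz("top",*c,105); print(c,st,X,"s",(X-np.array([484.9,-166.6,105]))@u)
E
```

```text
19.05 [ 486.51409364 -406.11441796  207.84521012] [0.98844839 0.10994245 0.09838609]
[385.93617021 269.        ] [383 265   8   9  47] [ 483.83879764 -154.21265064  105.        ] s 12.420013200669038
[375.26829268 270.63414634] [373 266   6  10  41] [ 479.78842351 -126.50740959  105.        ] s 40.416308339666486
```

View pics/f.png

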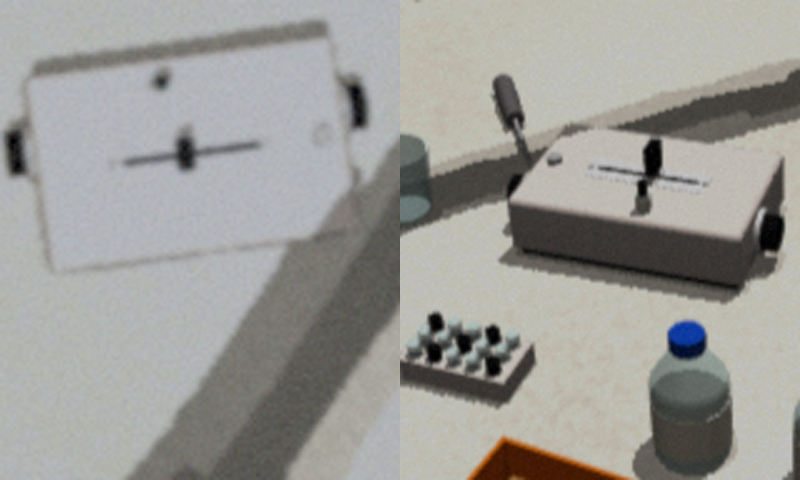

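The final picture shows the tab at (185,152) in the top view, moved 28.0 mm from its first-click start, which is the third detent. The vial, beaker, rack, driver and visible bottle stand as before. The arm is clear, so I hand in.

```bash
python3 -c "
from bench import workorder
print(workorder.finish_job())"
```

```text
the job is handed in; nothing more can be done
None
```

The lever was pushed home, then through three clicks, and now sits in the third detent. I handed the job in at about 19 s of the 48 s allowed; no verdict was reported.

**How:** I lowered the fingers around the tab with a loose 40 mm opening and pushed with one fingertip at a time, in 1 mm steps. The highest wrist force in any reading during the pushes was about 7 N.

**Checks that agreed:**
- **Home:** contact was 14.2 mm past where the first click touched, and the picture showed the tab at the slot's post end.
- **Clicks:** on the way out, first contact at home, the first and the second click came where predicted (about −154, −140 and −126 mm in y). There was no clear contact reading at the third. I stopped at about its contact point, before any push towards the fourth.
- **Final position:** the top view shows the tab 28.0 mm from where it started, i.e. from the first click to the third.
- **Surroundings:** the vial, beaker, rack, screwdriver and visible bottle looked unmoved, judged by eye. The tip box and second bottle were not in the final crop. The arm finished 280 mm from the unit along its slot, at TCP z≈208.

**Checks that disagreed:**
- **Fingertip height:** at the 40 mm opening, the images showed the fingertips about 20 mm above the reported TCP, instead of the stated 11 mm below. I trusted the images and came down in stages; the contacts bore this out.
- **Absolute position:** the tab reads 40.4 mm from home in the top view instead of 42. The start position read low by the same amount (12.4 instead of 14), so this is a constant offset in my home estimate.
- **Pictures:** I viewed 12, two over the budget of 10, because of the height question.

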